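# Free the tissue chamber: back off the knurled clamp nut and push the strap away

### The job

Free the steel tissue chamber on the white stage. With a fingertip against the knurled rim of the clamp nut, roll the nut anticlockwise (seen from above) through two full turns, counting by its yellow line, without taking hold of it, and leave it there on its stud. Then push the aluminium clamp strap back along its slot, away from the chamber, until its nose is well clear of the chamber; do not lift the strap, and leave the chamber and everything else where they stand.

Things in the scene. Friction and masses are not known exactly. Their poses are not given: they have to be found in the camera images.
- stage: White fixed plate, 260 (x) x 150 (y) x 12 mm, origin at the centre of its underside on the bench. Along its x: a grey clamp block (x -105 to 15 mm, 52 mm wide, top 37 mm above the bench) with an upright 12 mm stud at x = -30, y = 0 (stud top 86 mm above the bench, the tallest thing here); then the chamber at x = 78, y = 0. Fences 6 mm high on the block guide the strap along x.
- nut_axis (a point): Fixed point on the vertical axis of stud and nut, 49 mm above the bench. The dark knurled steel nut round it is 48 mm across over its 30 upright ridges (1.5 mm proud, 4.7 mm apart); its rim spans 49 to 75 mm above the bench at the start and rises 1.75 mm per turn. Its spigot, 2.3 mm deep, sits in the strap and blocks it until risen clear (before two turns).
- nut (a joint): Turn of the knurled nut, rad: 0 tight as at the start, growing anticlockwise seen from above (loosening); one full turn is 6.283. It turns against a steady drag of about 0.05 N m (about 2 N at the rim) and stays where it is left.
- nut_mark (a point): point on the yellow radial line on the nut's top face, 17 mm from the axis; it goes round with the nut. At the start it points along the stage's +x axis.
- strap: Loose flat aluminium strap, 125 (x) x 36 (y) x 12 mm, about 0.15 kg, origin at the centre of its underside (37 mm above the bench), x towards the nose. It lies on the clamp block, its nose 14 mm over the chamber's rim, the stud through its slot, under the nut. With the nut loosened it slides about 32 mm along the stage's -x, to the end of the slot, against friction of about 1 N.
- strap_nose (a point): middle of the upper edge of the strap's nose end, 49 mm above the bench. The nose's end face is upright, 36 mm wide and 12 mm high, and can be pushed towards the stage's -x; in front of it is the open well of the chamber.
- chamber: Loose round steel tissue chamber with an open well, 84 mm across, 25 mm high (rim top 37 mm above the bench), well 54 mm across with a glass floor 18 mm down, 0.5 kg; origin at the centre of its underside, 12 mm above the bench. It stands between three small locating pins, with 1 mm play.
- dish: Bystander: clear plastic Petri dish, 60 mm across, 13 mm high; loose, origin at the centre of its underside
- tape: Bystander: roll of red tape lying flat, 68 mm across, 19 mm high; loose, origin at the centre of its underside
- dropper: Bystander: amber bottle, 42 mm across, 85 mm high; loose, origin at the centre of its underside
- forceps: Bystander: steel forceps lying flat, about 110 mm long, 10 mm high; loose, origin at the centre of its underside
- slide_tray: Bystander: blue slide tray, 75 x 100 mm, 22 mm high; loose, origin at the centre of its underside
- beaker: Bystander: small glass beaker, 60 mm across, 72 mm high; loose, origin at the centre of its underside
Things that resemble listed ones, but are neither listed nor needed, are in the scene too. What is meant by the strap is not orange or turquoise, and is the smaller of those in its own colour.

How it is judged (in metres and radians):
On the way, in this order (a step that is already met when the one before it is completed fails the run):
1. the nut has been rolled loose by two full turns, within a quarter turn (value of joint nut between 10.995 and 14.137 rad), for 0.2 s.
2. the strap's nose is clear of the chamber by 5 mm or more (horizontal distance between strap_nose and chamber above 0.047 m), for 0.2 s.
At the end, for the whole second after the job is handed in: The nut stands two full turns loose (12.57 rad, within a quarter turn, 1.57 rad), the strap lies flat and still on its block with its nose at least 5 mm outside the chamber's rim (more than 47 mm from the chamber's axis), and the chamber is within 6 mm of where it stood (all of step 1 and horizontal distance between strap_nose and chamber above 0.047 m and z of strap in the frame of stage below 0.041 m and linear speed of strap below 0.01 m/s and distance of chamber from where it was at the start of the episode below 0.006 m); the robot touches nothing.
It fails at once if the strap is shoved (more than 6 mm) before the nut has been loosened by two turns, within a quarter turn (value of joint nut below 10.995 rad and distance of strap from where it was at the start of the episode above 0.006 m).
It fails at once if the nut is unscrewed more than two and a half turns (value of joint nut above 15.71 rad).
It fails at once if the nut is taken between the fingers instead of rolled (horizontal distance between the grasp point and nut_axis below 0.012 m and height (world z) of the grasp point below 0.09 m).
It fails at once if the strap is lifted off its block, or the chamber is shifted or lifted by more than 6 mm (z of strap in the frame of stage above 0.043 m or distance of chamber from where it was at the start of the episode above 0.006 m).
It fails at once if a bystander is moved by more than 20 mm (distance of any of dish, tape, dropper, forceps, slide_tray, beaker from where it was at the start of the episode above 0.02 m).
It also fails if it takes over 67 s, if anything falls off the work surface, if the arm or the gripper's body presses on something with over 40 N, if the wrist force passes 120 N, or if a joint passes its speed limit or range.

### The arm

A 7-joint arm with a two-finger parallel gripper is mounted at the origin on the work surface. World frame = base frame: x ahead of the robot, y to its left, z up, the work surface at z = 0. Lengths are in m, angles in degrees, forces in N, time in s.
With the tool pointing down it reaches from about 0.425 to 0.875 m from the base axis. Payload 4.7 kg.
Tool frame: the origin (TCP) lies at the very end of the fingers, on their centre line; the grasp point (between the pads) lies env.hold_point_z behind it (env.hold_point_z is the distance from the TCP to the grasp point, in m); z points along the fingers, y is the line along which they close (so a half turn about z gives the same grasp; the last joint's range is limited). The gripper opens to 87 mm and grips with 3 to 60 N. Pads are 19 mm wide; open, the fingers measure 117 mm over their backs; the gripper's body (75 mm by 190 mm) begins 51 mm behind the grasp point.
Start: joints at [-63.421, 18.392, -4.016, 83.108, 1.295, 78.541, -3.26], TCP at [0.283, 0.585, 0.223] pointing down, gripper open.
Joint ranges: [-163.93, 163.93], [-17.29, 119.83], [-79.2, 71.16], [3.27, 140.29], [-89.18, 269.18], [5.43, 117.66], [-154.24, 154.24]. Speed limits (degrees/s): [147.25, 147.25, 180, 180, 180, 180, 180].

### API

Orientations are given as [roll, pitch, yaw] about the fixed x, y, z axes, in that order (R = Rz(yaw) Ry(pitch) Rx(roll)).
In Python, from cell import env gives the robot as it stands.
- The arm moves only by the shell command python3 -m jog 'ROWS' [FORCE]. ROWS is JSON, a list of rows, each an object with "dp": the shift along the tool's x, y, z in cm, a list of three; "twist": the turn about the tool's z in degrees; "fingers": the opening, from 0 (shut) to 1 (fully open). A call has 1 to 8 rows; each row is the pose to reach, as a shift and turn from the pose commanded when the call began, along the tool's axes at that moment; what a row does not reach only later rows make up. A row lasts 1/8 s, in which the tool goes at most 62.5 mm and 10.7 degrees, less where a joint would pass 70% of its speed; a pose out of reach is approached as far as the arm can. A call with a gripper value outside its range is refused whole. The fingers move at their own pace and stop on an object; FORCE is the grip in N (left out, the last holds). Time passes only in rows, so rows that repeat a pose let the fingers close. It gives the time, the measured TCP pose, the force, the opening and the grip force at its end, in the units of the state.
- env.get_obs(): the state, without advancing time (a new reading comes with each control period).
- env.read_camera(name): name is "scene" or "top"; returns a dict with "pixels" (480x640x3 uint8, blue, green, red), "depth" (480x640 float32, m along the optical axis (not along the pixel's ray), 0 where there is no reading), "fx", "fy", "cx", "cy" (pixels), "k1" (the pictures are not rectified: a ray, as slopes to the right and down, at radius r is drawn at 1 + k1 r^2 times it, then the intrinsics apply), "rvec" (rotation vector, rad) and "tvec" (3), from world to camera coordinates, as OpenCV has them. Camera axes: x right, y down, z forward; pixel columns grow to the right and rows downward; lengths in m; the calibration is good to about 2 mm. A picture is of the moment at which its call begins.
- env.sign_off(): hands the job in; it is judged then, once.
The state is a dict: "time_s": time; "qpos": joint angles; "joint_velocities": joint speeds; "effort": joint torques, N m; "tool_pos": TCP position; "tool_rot": TCP orientation; "force": force on the tool from outside, world axes, zero at the start; "wrist_torque": the same for the moment, N m; "grip_width": finger opening in m; "grasp_force": force on a finger pad.
Only numpy, scipy, OpenCV 4.12 (cv2) and the standard library are available. Lean on these libraries where they do the work, as an engineer would, in place of code of your own. Each camera call takes 0.05 s, during which the arm holds its last target. There are 200 camera calls.

## Working session

There is one attempt and no reset: what is moved stays moved. The work goes in short steps, Python scripts to look and compute and a shell command to move; the robot and the scene stay as the last step left them, time stands still between calls to the robot, and variables do not carry over. Pictures are saved under pics/ and viewed, at most 10 in all, crops included, and the job is handed in when it is done.

```bash
ls; mkdir -p pics; cat > h.py <<'E'
import numpy as np,cv2
from cell import env
def cam(n):
    c=env.read_camera(n); c['R']=cv2.Rodrigues(np.array(c['rvec'],float))[0]; c['t']=np.array(c['tvec'],float).reshape(3); return c
def ray(c,u,v):
    x=(u-c['cx'])/c['fx'];y=(v-c['cy'])/c['fy'];a,b=x,y
    for _ in range(20):
        s=1+c['k1']*(a*a+b*b);a,b=x/s,y/s
    return -c['R'].T@c['t'], c['R'].T@np.array([a,b,1.])
def onz(c,u,v,z):
    o,d=ray(c,u,v); return o+d*(z-o[2])/d[2]
def proj(c,p):
    q=c['R']@np.asarray(p,float)+c['t'];a,b=q[:2]/q[2];s=1+c['k1']*(a*a+b*b)
    return np.array([c['fx']*a*s+c['cx'],c['fy']*b*s+c['cy']])
E
python3 - <<'E'
from h import *
for n in('top','scene'):
    c=cam(n);cv2.imwrite(f'pics/{n}0.png',c['pixels']);print(n,-c['R'].T@c['t'],c['fx'],c['k1'],c['R'][2])
print(env.get_obs(),env.hold_point_z)
E
```

```text
pics
top [ 0.41886282 -0.00436718  1.68822397] 606.0083570419366 -0.06006190060285935 [ 0.06413627  0.01116174 -0.99787873]
scene [ 0.97695503 -0.13199397  0.86899962] 456.7715315476286 0.03845931230875944 [-0.50867105  0.16104084 -0.8457657 ]
{'time_s': 0.1, 'qpos': array([-63.42055229,  18.43535097,  -4.0156555 ,  83.16812001,
         1.29814863,  78.53939896,  -3.26082915]), 'joint_velocities': array([-0.03727001, -0.19135766,  0.02295082, -0.20241806, -0.02389414,
       -0.03016414,  0.02735229]), 'effort': array([ 1.88829739e-05, -4.92571557e+01, -4.05425057e-01, -3.13398135e+01,
       -6.41048932e-02,  3.94559931e-02,  7.42536349e-05]), 'tool_pos': array([0.28245897, 0.58487957, 0.22156298]), 'tool_rot': array([-1.79902536e+02,  8.42384499e-03,  1.54230075e+02]), 'force': array([ 1.02809234,  0.28100409, -0.28038202]), 'wrist_torque': array([ 0.05985296, -0.05486865,  0.02317543]), 'grasp_force': 0.0, 'grip_width': 0.08710041553899198} 0.0187
```

View pics/top0.png

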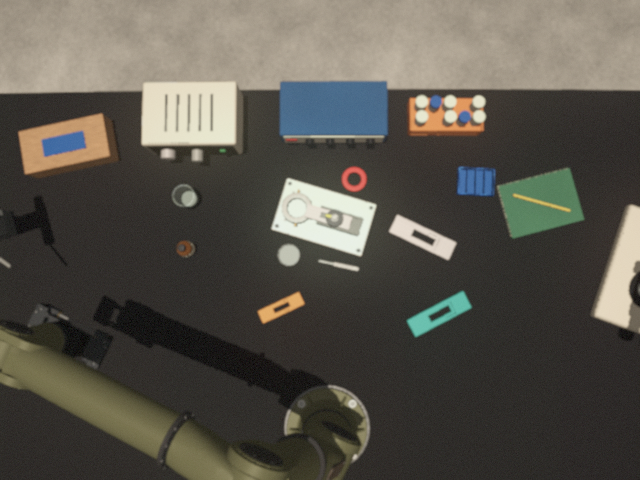

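View pics/scene0.png

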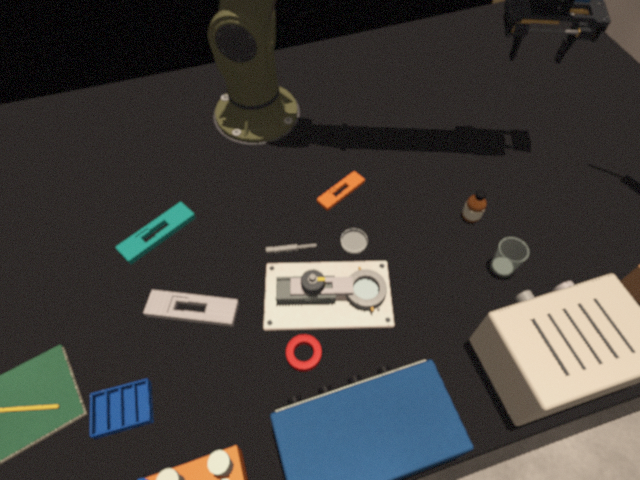

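The top view shows the stage at about (325,217), with the chamber at (296,207) and the nut at (334,217). The scene view shows the same stage at (328,295), with the nut at (313,281) and the chamber at (365,290).

There are four strap candidates in the top view:
- Aluminium strap on the stage under the nut, about (325,213).
- Larger pale strap on the bench, (423,237).
- Orange strap, (281,307).
- Turquoise strap, (439,313).

The one on the stage fits: it is aluminium, the smaller of its colour, and has the stud through it. I'll confirm that in a crop.

```bash
python3 - <<'E'
from h import *
for n,seed in(('top',(325,217)),('scene',(328,295))):
    c=cam(n);im=c['pixels'];hsv=cv2.cvtColor(im,cv2.COLOR_BGR2HSV)
    m=((hsv[...,2]>140)&(hsv[...,1]<60)).astype(np.uint8)*255
    cs,_=cv2.findContours(m,cv2.RETR_EXTERNAL,cv2.CHAIN_APPROX_NONE)
    k=[x for x in cs if cv2.pointPolygonTest(x,seed,False)>0 and cv2.contourArea(x)<20000]
    k=max(k,key=cv2.contourArea)
    P=np.array([onz(c,u+0.,v+0.,0.012)[:2] for u,v in k[:,0]],np.float32)
    r=cv2.minAreaRect(P*1000);print(n,'stage',r, cv2.boxPoints(r).tolist())
    y=((hsv[...,0]>18)&(hsv[...,0]<35)&(hsv[...,1]>90)&(hsv[...,2]>80))
    x0,y0,w,h=cv2.boundingRect(k);yy=np.argwhere(y[y0:y0+h,x0:x0+w])+[y0,x0]
    print('yellow',[onz(c,q[1],q[0],.075)[:2].round(4).tolist() for q in [yy.mean(0)]],yy.mean(0),len(yy))
    # dark nut blob
    print('scale m/px',np.linalg.norm(onz(c,seed[0]+1,seed[1],.05)-onz(c,*seed,.05)))
    cv2.imwrite(f'pics/{n}1.png',cv2.resize(im[y0-20:y0+h+20,x0-20:x0+w+20],None,fx=5 if n=='top' else 4.5,fy=5 if n=='top' else 4.5,interpolation=cv2.INTER_CUBIC)[:600,:800]);print('crop',x0-20,y0-20)
E
```

```text
top stage ((582.0551147460938, 7.681976318359375), (263.4408874511719, 153.62400817871094), 73.04422760009766) [[470.16802978515625, -95.91165161132812], [617.1140747070312, -140.7135467529297], [693.9421997070312, 111.27560424804688], [546.9961547851562, 156.07749938964844]]
yellow [[0.5787, -0.0038]] [215.42857143 327.71428571] 7
scale m/px 0.0027145592847261316
crop 251 158
scene stage ((582.7784423828125, 6.4503173828125), (261.9602355957031, 153.70034790039062), 73.15884399414062) [[471.2767639160156, -96.64729309082031], [618.3851318359375, -141.17726135253906], [694.2801513671875, 109.54792785644531], [547.1717529296875, 154.07789611816406]]
yellow [[0.5847, -0.001]] [280.72727273 324.27272727] 44
scale m/px 0.0019763324416512897
crop 243 240
```

View pics/scene1.png

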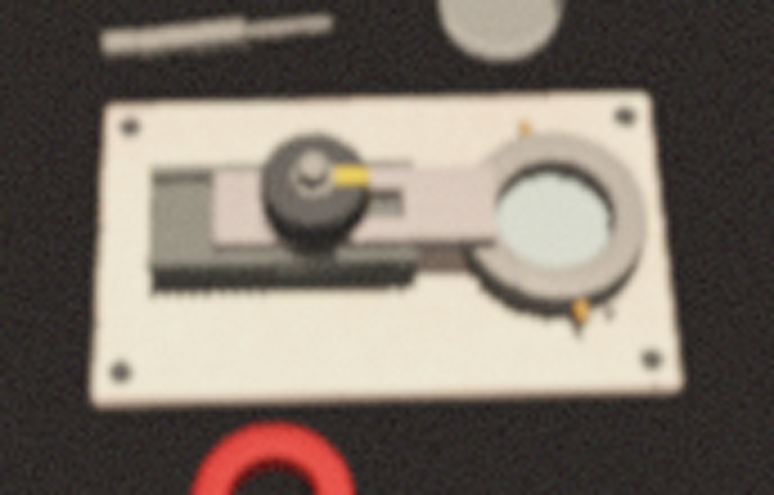

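View pics/top1.png

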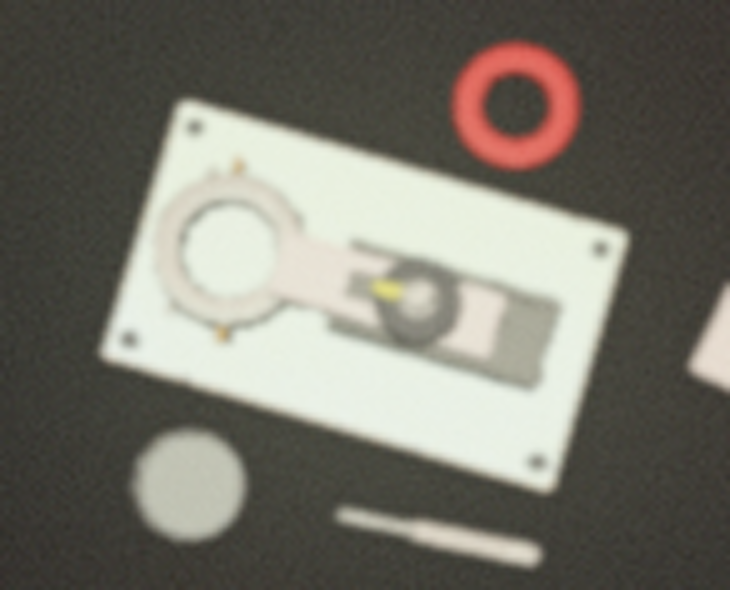

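The crop confirms it: the pale aluminium strap with the dark nut (yellow line) and the stud through it, nose over the chamber rim. It is the smaller of the pale pair.

Next I'll work out the deltas in tool axes.

```bash
cat >> h.py <<'E'
from scipy.spatial.transform import Rotation as Ro
C=np.array([.5824,.0071]);A=np.radians(73.1);X=np.array([np.cos(A),np.sin(A)]);Y=np.array([-X[1],X[0]])
def w(sx,sy): return C+sx/1e3*X+sy/1e3*Y
def st():
    o=env.get_obs();p=np.array(o['tool_pos']);s=(p[:2]-C)*1e3
    print('t %.2f stage xy'%o['time_s'],(s@X).round(1),(s@Y).round(1),'z',(p[2]*1e3).round(1),'rot',np.round(o['tool_rot'],1),'F',np.round(o['force'],1),'q7',o['qpos'][6].round(1));return o,p
def delta(sx,sy,z):
    o,p=st();d=np.r_[w(sx,sy),z/1e3]-p
    print('dp cm',(Ro.from_euler('xyz',o['tool_rot'],degrees=True).inv().apply(d)*100).round(2))
E
python3 -c "
from h import *
delta(-17,50,220)"
```

```text
t 0.20 stage xy 465.8 455.0 z 221.9 rot [-179.9    0.   154.2] F [-0.2  0.2 -0.7] q7 -3.3
dp cm [-47.45 -41.46   0.24]
```

```bash
python3 -m jog '[{"dp":[-6,-5,0],"twist":-4,"fingers":0},{"dp":[-11,-9.5,0],"twist":-8.9,"fingers":0},{"dp":[-15,-13,0],"twist":-8.9,"fingers":0},{"dp":[-19,-16.5,0],"twist":-8.9,"fingers":0},{"dp":[-23,-20,0],"twist":-8.9,"fingers":0},{"dp":[-27,-23.5,0],"twist":-8.9,"fingers":0},{"dp":[-31,-27,0],"twist":-8.9,"fingers":0},{"dp":[-35,-30.5,0],"twist":-8.9,"fingers":0}]' 20
python3 -c "
from h import *
delta(-17,50,100)"
```

```text
time_s: 1.2
tool_pos: [0.4656, 0.1568, 0.2227]
tool_rot: [180.0, 0.0, 163.1]
force: [1.1, 0.6, -0.6]
grip_width: 0.0149
grasp_force: 0.0
t 1.20 stage xy 109.3 155.3 z 222.7 rot [180.    0.  163.1] F [ 1.1  0.6 -0.6] q7 51.2
dp cm [-10.52 -12.65  12.26]
```

```bash
python3 -m jog '[{"dp":[-3.5,-4.2,2],"twist":0,"fingers":0},{"dp":[-7,-8.4,6],"twist":0,"fingers":0},{"dp":[-10.5,-12.6,10],"twist":0,"fingers":0},{"dp":[-10.5,-12.6,12.2],"twist":0,"fingers":0},{"dp":[-10.5,-12.6,12.2],"twist":0,"fingers":0},{"dp":[-10.5,-12.6,12.2],"twist":0,"fingers":0}]'
python3 - <<'E'
from h import *
delta(-17,50,60)
c=cam('scene');p=proj(c,[*w(-30,0),.06]);u,v=p.astype(int)
cv2.imwrite('pics/s2.png',cv2.resize(c['pixels'][v-60:v+60,u-80:u+80],None,fx=5,fy=5,interpolation=cv2.INTER_CUBIC));print(u-80,v-60)
E
```

```text
time_s: 1.95
tool_pos: [0.5296, 0.0086, 0.1016]
tool_rot: [179.9, 0.1, 163.2]
force: [0.5, 0.7, -0.4]
grip_width: 0.0004
grasp_force: 0.0
t 1.95 stage xy -13.9 50.9 z 101.6 rot [1.799e+02 1.000e-01 1.632e+02] F [ 0.5  0.7 -0.4] q7 73.2
dp cm [-0.09 -0.31  4.16]
232 222
```

View pics/s2.png

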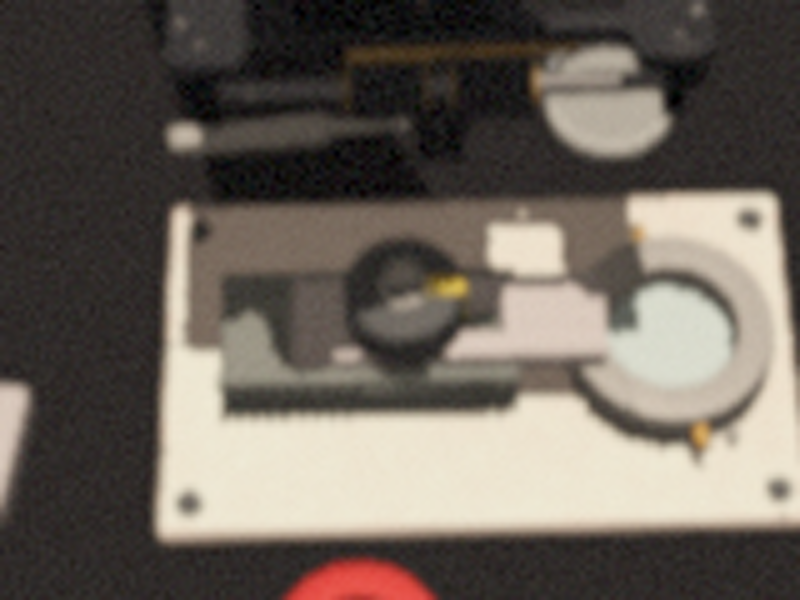

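The scene crop shows the yellow line at (447,287), still along stage +x. The closed fingertip is beside the nut at about (430,140) and the nut is untouched. Descending.

```bash
python3 -m jog '[{"dp":[-0.1,-0.3,2.5],"twist":0,"fingers":0},{"dp":[-0.1,-0.3,4.1],"twist":0,"fingers":0},{"dp":[-0.8,-0.3,4.1],"twist":0,"fingers":0},{"dp":[-1.3,-0.3,4.1],"twist":0,"fingers":0},{"dp":[-1.3,-0.3,4.1],"twist":0,"fingers":0},{"dp":[-1.5,-0.3,4.1],"twist":0,"fingers":0},{"dp":[-1.6,-0.3,4.1],"twist":0,"fingers":0},{"dp":[-1.6,-0.3,4.1],"twist":0,"fingers":0}]'
python3 -c "
from h import *
delta(-17,33.5,60)"
```

```text
time_s: 3.0
tool_pos: [0.5436, -0.0, 0.0596]
tool_rot: [180.0, 0.0, 163.1]
force: [0.4, 1.0, -0.1]
grip_width: 0.0006
grasp_force: 0.0
t 3.00 stage xy -18.1 35.0 z 59.6 rot [180.    0.  163.1] F [ 0.4  1.  -0.1] q7 76.0
dp cm [-0.15  0.11 -0.04]
```

```bash
for i in 1; do python3 -m jog '[{"dp":[-0.15,0,0],"twist":0,"fingers":0},{"dp":[-0.15,0,0],"twist":0,"fingers":0}]'; python3 -c "
from h import *
st()"; python3 -m jog '[{"dp":[-0.2,0,0],"twist":0,"fingers":0},{"dp":[-0.2,0,0],"twist":0,"fingers":0}]'; python3 -c "
from h import *
st()"; done
```

```text
time_s: 3.25
tool_pos: [0.5443, -0.0002, 0.0594]
tool_rot: [-180.0, -0.1, 163.1]
force: [-2.4, 0.7, 1.4]
grip_width: 0.0003
grasp_force: 1.2
t 3.25 stage xy -18.1 34.3 z 59.4 rot [-1.800e+02 -1.000e-01  1.631e+02] F [-2.4  0.7  1.4] q7 76.1
time_s: 3.5
tool_pos: [0.5452, 0.0, 0.059]
tool_rot: [180.0, -0.2, 163.2]
force: [-5.4, 1.6, 2.9]
grip_width: 0.0004
grasp_force: 2.8
t 3.50 stage xy -17.6 33.6 z 59.0 rot [180.   -0.2 163.2] F [-5.4  1.6  2.9] q7 76.2
```

```bash
python3 -m jog '[{"dp":[-0.2,0,0],"twist":0,"fingers":0},{"dp":[-0.2,-0.5,0],"twist":0,"fingers":0},{"dp":[-0.2,-1,0],"twist":0,"fingers":0},{"dp":[-0.2,-1.5,0],"twist":0,"fingers":0},{"dp":[-0.2,-2.0,0],"twist":0,"fingers":0},{"dp":[-0.2,-2.5,0],"twist":0,"fingers":0},{"dp":[-0.2,-2.5,0],"twist":0,"fingers":0}]'
python3 - <<'E'
from h import *
st()
c=cam('scene');p=proj(c,[*w(-30,0),.06]);u,v=p.astype(int)
cv2.imwrite('pics/s3.png',cv2.resize(c['pixels'][v-40:v+40,u-50:u+50],None,fx=6,fy=6,interpolation=cv2.INTER_CUBIC))
E
```

```text
time_s: 4.38
tool_pos: [0.538, -0.0249, 0.0587]
tool_rot: [-179.9, -0.4, 163.1]
force: [-8.7, 1.4, 4.5]
grip_width: 0.0005
grasp_force: 4.6
t 4.38 stage xy -43.6 33.1 z 58.7 rot [-179.9   -0.4  163.1] F [-8.7  1.4  4.5] q7 78.8
```

View pics/s3.png

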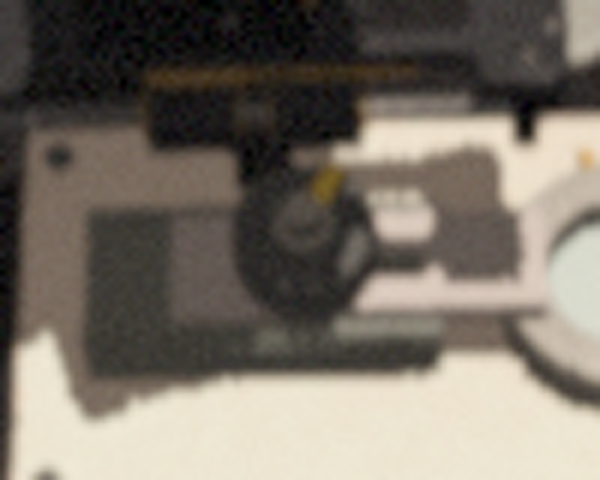

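The picture shows the yellow line now at (327,183) about the nut top centre (305,222), so the nut turned about 60° anticlockwise without slip. I'll repeat the stroke.

```bash
cat >> h.py <<'E'
def mark(h=.075):
    for n in('scene','top'):
        c=cam(n);v=cv2.cvtColor(c['pixels'],cv2.COLOR_BGR2HSV)
        m=(v[...,0]>18)&(v[...,0]<36)&(v[...,1]>100)&(v[...,2]>50)
        P=np.argwhere(m);q=proj(c,[*w(-30,0),h]);P=P[np.hypot(P[:,1]-q[0],P[:,0]-q[1])<(16 if n=='scene' else 11)]
        if len(P)<3: print(n,'none',len(P));continue
        d=(onz(c,P[:,1].mean(),P[:,0].mean(),h)[:2]-w(-30,0))*1e3
        print(n,len(P),'angle',np.degrees(np.arctan2(d@Y,d@X)).round(1),'r',np.hypot(*d).round(1))
E
python3 -c "
from h import *
mark()"
python3 -m jog '[{"dp":[1,0,0],"twist":0,"fingers":0},{"dp":[1,2.7,0],"twist":0,"fingers":0},{"dp":[0,2.7,0],"twist":0,"fingers":0},{"dp":[0,2.7,0],"twist":0,"fingers":0},{"dp":[0,1.8,0],"twist":0,"fingers":0},{"dp":[0,0.9,0],"twist":0,"fingers":0},{"dp":[0,0,0],"twist":0,"fingers":0},{"dp":[0,0,0],"twist":0,"fingers":0}]' | tail -3
python3 -c "
from h import *
st();mark()"
```

```text
scene 26 angle 64.0 r 16.1
top none 0
force: [-8.3, 2.6, 3.0]
grip_width: 0.0001
grasp_force: 4.4
t 5.53 stage xy -44.6 32.8 z 58.6 rot [-179.9   -0.4  163.1] F [-8.3  2.6  3. ] q7 78.9
scene 35 angle 135.3 r 18.4
top none 0
```

```bash
python3 -m jog '[{"dp":[1,0,0],"twist":0,"fingers":0},{"dp":[1,2.7,0],"twist":0,"fingers":0},{"dp":[0,2.7,0],"twist":0,"fingers":0},{"dp":[0,2.7,0],"twist":0,"fingers":0},{"dp":[0,1.8,0],"twist":0,"fingers":0},{"dp":[0,0.9,0],"twist":0,"fingers":0},{"dp":[0,0,0],"twist":0,"fingers":0},{"dp":[0,0,0],"twist":0,"fingers":0}]' | tail -3
python3 -c "
from h import *
st();mark()"
python3 -m jog '[{"dp":[1,0,0],"twist":0,"fingers":0},{"dp":[1,2.7,0],"twist":0,"fingers":0},{"dp":[0,2.7,0],"twist":0,"fingers":0},{"dp":[0,2.7,0],"twist":0,"fingers":0},{"dp":[0,1.8,0],"twist":0,"fingers":0},{"dp":[0,0.9,0],"twist":0,"fingers":0},{"dp":[0,0,0],"twist":0,"fingers":0},{"dp":[0,0,0],"twist":0,"fingers":0}]' | tail -3
python3 -c "
from h import *
st();mark()"
python3 -m jog '[{"dp":[1,0,0],"twist":0,"fingers":0},{"dp":[1,2.7,0],"twist":0,"fingers":0},{"dp":[0,2.7,0],"twist":0,"fingers":0},{"dp":[0,2.7,0],"twist":0,"fingers":0},{"dp":[0,1.8,0],"twist":0,"fingers":0},{"dp":[0,0.9,0],"twist":0,"fingers":0},{"dp":[0,0,0],"twist":0,"fingers":0},{"dp":[0,0,0],"twist":0,"fingers":0}]' | tail -3
python3 -c "
from h import *
st();mark()"
```

```text
force: [-11.2, 1.7, 8.4]
grip_width: -0.0002
grasp_force: 5.8
t 6.62 stage xy -44.7 33.4 z 59.0 rot [-179.9   -0.5  163.1] F [-11.2   1.7   8.4] q7 78.9
scene 49 angle -144.1 r 20.3
top none 0
force: [-8.1, 1.2, 6.2]
grip_width: 0.0003
grasp_force: 4.7
t 7.72 stage xy -45.3 32.5 z 59.0 rot [-179.9   -0.4  163.1] F [-8.1  1.2  6.2] q7 78.9
scene 61 angle -68.9 r 21.1
top none 0
force: [-11.1, 1.9, 7.2]
grip_width: 0.0005
grasp_force: 5.7
t 8.82 stage xy -44.9 33.2 z 59.1 rot [-179.9   -0.5  163.1] F [-11.1   1.9   7.2] q7 78.9
scene 27 angle 17.4 r 15.0
top none 0
```

```bash
python3 -m jog '[{"dp":[1,0,0],"twist":0,"fingers":0},{"dp":[1,2.7,0],"twist":0,"fingers":0},{"dp":[0,2.7,0],"twist":0,"fingers":0},{"dp":[0,2.7,0],"twist":0,"fingers":0},{"dp":[0,1.8,0],"twist":0,"fingers":0},{"dp":[0,0.9,0],"twist":0,"fingers":0},{"dp":[0,0,0],"twist":0,"fingers":0},{"dp":[0,0,0],"twist":0,"fingers":0}]' | tail -3
python3 -c "
from h import *
st();mark(.077)"
python3 -m jog '[{"dp":[1,0,0],"twist":0,"fingers":0},{"dp":[1,2.7,0],"twist":0,"fingers":0},{"dp":[0,2.7,0],"twist":0,"fingers":0},{"dp":[0,2.7,0],"twist":0,"fingers":0},{"dp":[0,1.8,0],"twist":0,"fingers":0},{"dp":[0,0.9,0],"twist":0,"fingers":0},{"dp":[0,0,0],"twist":0,"fingers":0},{"dp":[0,0,0],"twist":0,"fingers":0}]' | tail -3
python3 -c "
from h import *
st();mark(.077)"
python3 -m jog '[{"dp":[1,0,0],"twist":0,"fingers":0},{"dp":[1,2.7,0],"twist":0,"fingers":0},{"dp":[0,2.7,0],"twist":0,"fingers":0},{"dp":[0,2.7,0],"twist":0,"fingers":0},{"dp":[0,1.8,0],"twist":0,"fingers":0},{"dp":[0,0.9,0],"twist":0,"fingers":0},{"dp":[0,0,0],"twist":0,"fingers":0},{"dp":[0,0,0],"twist":0,"fingers":0}]' | tail -3
python3 - <<'E'
from h import *
st();mark(.077)
c=cam('scene');p=proj(c,[*w(-30,0),.06]);u,v=p.astype(int)
cv2.imwrite('pics/s4.png',cv2.resize(c['pixels'][v-40:v+40,u-50:u+50],None,fx=6,fy=6,interpolation=cv2.INTER_CUBIC))
E
```

```text
force: [-8.3, 0.5, 3.3]
grip_width: 0.0007
grasp_force: 4.7
t 9.93 stage xy -45.2 32.5 z 58.7 rot [-179.9   -0.4  163.1] F [-8.3  0.5  3.3] q7 78.9
scene 31 angle 93.3 r 19.2
top none 0
force: [-10.9, 1.1, 8.2]
grip_width: 0.0008
grasp_force: 5.6
t 11.03 stage xy -45.0 33.2 z 59.1 rot [-179.9   -0.5  163.1] F [-10.9   1.1   8.2] q7 78.9
scene 33 angle 170.0 r 17.2
top none 0
force: [-9.2, 1.8, 3.5]
grip_width: 0.0004
grasp_force: 4.7
t 12.12 stage xy -45.3 32.5 z 58.8 rot [-179.9   -0.4  163.1] F [-9.2  1.8  3.5] q7 78.8
scene 59 angle -112.2 r 21.7
top none 0
```

View pics/s4.png

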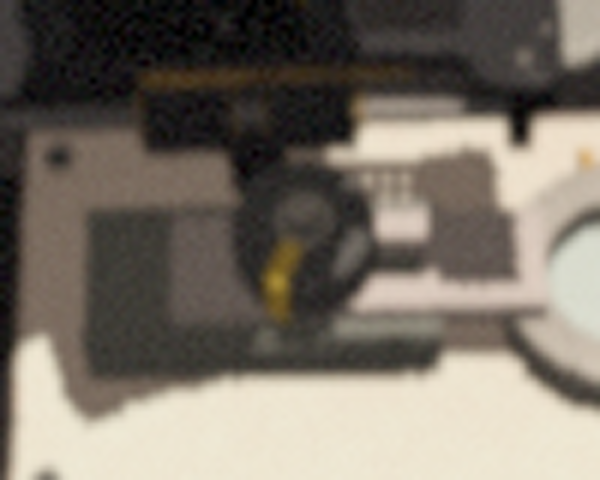

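The yellow line is now at (275,280) below the centre (303,212), i.e. about -112°, total about 608°. One full stroke plus a short one remain.

```bash
python3 -m jog '[{"dp":[1,0,0],"twist":0,"fingers":0},{"dp":[1,2.7,0],"twist":0,"fingers":0},{"dp":[0,2.7,0],"twist":0,"fingers":0},{"dp":[0,2.7,0],"twist":0,"fingers":0},{"dp":[0,1.8,0],"twist":0,"fingers":0},{"dp":[0,0.9,0],"twist":0,"fingers":0},{"dp":[0,0,0],"twist":0,"fingers":0},{"dp":[0,0,0],"twist":0,"fingers":0}]' | tail -3
python3 -c "
from h import *
st();mark(.078)"
python3 -m jog '[{"dp":[1,0,0],"twist":0,"fingers":0},{"dp":[1,1.3,0],"twist":0,"fingers":0},{"dp":[0,1.3,0],"twist":0,"fingers":0},{"dp":[0,1.3,0],"twist":0,"fingers":0},{"dp":[0,0.7,0],"twist":0,"fingers":0},{"dp":[0,0.1,0],"twist":0,"fingers":0},{"dp":[0,0.1,0],"twist":0,"fingers":0}]' | tail -3
python3 -c "
from h import *
st();mark(.078)"
python3 -m jog '[{"dp":[1.5,0.1,0],"twist":0,"fingers":0},{"dp":[1.5,0.1,0],"twist":0,"fingers":0},{"dp":[1.5,0.1,-3],"twist":0,"fingers":0},{"dp":[1.5,0.1,-6],"twist":0,"fingers":0},{"dp":[1.5,4,-6],"twist":0,"fingers":0},{"dp":[1.5,8,-6],"twist":0,"fingers":0},{"dp":[1.5,8,-6],"twist":0,"fingers":0}]' | tail -3
python3 - <<'E'
from h import *
mark(.0785);delta(75,0,100)
c=cam('scene');p=proj(c,[*w(0,0),.06]);u,v=p.astype(int)
cv2.imwrite('pics/s5.png',cv2.resize(c['pixels'][v-55:v+55,u-75:u+75],None,fx=5,fy=5,interpolation=cv2.INTER_CUBIC));print(u-75,v-55)
E
```

```text
force: [-11.4, 1.7, 7.6]
grip_width: 0.0005
grasp_force: 5.6
t 13.28 stage xy -45.0 33.2 z 59.1 rot [-179.9   -0.5  163.1] F [-11.4   1.7   7.6] q7 78.8
scene 56 angle -38.9 r 19.3
top none 0
force: [-10.2, 2.8, 5.6]
grip_width: 0.0009
grasp_force: 5.2
t 14.25 stage xy -41.6 33.6 z 58.4 rot [-180.    -0.6  163.2] F [-10.2   2.8   5.6] q7 78.7
scene 36 angle -3.3 r 15.3
top none 0
force: [0.4, 0.3, 0.5]
grip_width: 0.0004
grasp_force: 0.0
scene 37 angle -2.8 r 15.5
top none 0
t 15.32 stage xy 37.8 43.9 z 119.7 rot [-1.800e+02  1.000e-01  1.632e+02] F [-0.4 -0.7  0.6] q7 68.4
dp cm [-4.39  3.72  1.97]
252 227
```

View pics/s5.png

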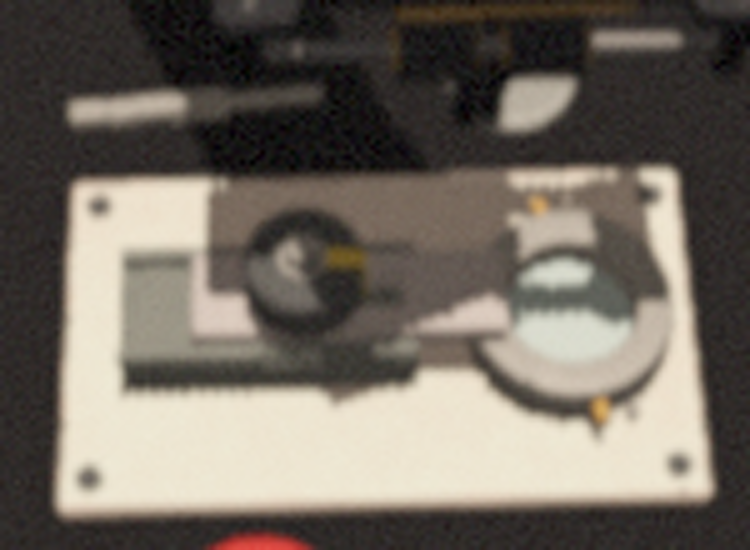

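The yellow line is back along +x at (345,257) after the second turn, total about 717°. The strap is still at its start, with its nose at (505,315) over the chamber. Next I go over the chamber, just ahead of the nose.

```bash
python3 -m jog '[{"dp":[-2.2,1.9,0],"twist":0,"fingers":0},{"dp":[-4.4,3.7,2],"twist":0,"fingers":0},{"dp":[-4.4,3.7,4],"twist":0,"fingers":0},{"dp":[-4.4,3.7,6],"twist":0,"fingers":0},{"dp":[-4.4,3.7,6],"twist":0,"fingers":0},{"dp":[-4.4,3.7,6],"twist":0,"fingers":0}]' | tail -3
python3 -c "
from h import *
delta(75,0,43.5)"
```

```text
force: [0.1, -0.0, 2.1]
grip_width: 0.0005
grasp_force: 0.0
t 16.12 stage xy 74.4 0.4 z 60.1 rot [180.    0.  163.1] F [ 0.1 -0.   2.1] q7 69.7
dp cm [-0.04  0.06  1.66]
```

```bash
python3 -m jog '[{"dp":[0,0,1],"twist":0,"fingers":0},{"dp":[0,0,1.65],"twist":0,"fingers":0},{"dp":[0,0,1.65],"twist":0,"fingers":0},{"dp":[0,-0.5,1.65],"twist":0,"fingers":0},{"dp":[0,-0.8,1.65],"twist":0,"fingers":0},{"dp":[0,-1.1,1.65],"twist":0,"fingers":0},{"dp":[0,-1.4,1.65],"twist":0,"fingers":0},{"dp":[0,-1.4,1.65],"twist":0,"fingers":0}]'
python3 -c "
from h import *
st()"
```

```text
time_s: 17.12
tool_pos: [0.5995, 0.0652, 0.0431]
tool_rot: [180.0, 0.0, 163.1]
force: [-0.0, -0.2, -0.3]
grip_width: 0.0002
grasp_force: 0.0
t 17.12 stage xy 60.5 0.5 z 43.1 rot [180.    0.  163.1] F [-0.  -0.2 -0.3] q7 71.3
```

```bash
python3 -m jog '[{"dp":[0,-0.4,0],"twist":0,"fingers":0},{"dp":[0,-0.8,0],"twist":0,"fingers":0},{"dp":[0,-1.2,0],"twist":0,"fingers":0},{"dp":[0,-1.6,0],"twist":0,"fingers":0},{"dp":[0,-2.0,0],"twist":0,"fingers":0},{"dp":[0,-2.3,0],"twist":0,"fingers":0},{"dp":[0,-2.3,0],"twist":0,"fingers":0}]'
python3 -c "
from h import *
st()"
python3 -m jog '[{"dp":[0,0.8,0],"twist":0,"fingers":0},{"dp":[0,0.8,-2],"twist":0,"fingers":0},{"dp":[0,0.8,-6],"twist":0,"fingers":0},{"dp":[5,0.8,-12],"twist":0,"fingers":0},{"dp":[10,0.8,-12],"twist":0,"fingers":0},{"dp":[15,0.8,-12],"twist":0,"fingers":0},{"dp":[15,0.8,-12],"twist":0,"fingers":0},{"dp":[15,0.8,-12],"twist":0,"fingers":0}]' |tail -3
python3 - <<'E'
from h import *
st();mark(.0785)
c=cam('scene');p=proj(c,[*w(0,0),.06]);u,v=p.astype(int)
print('expected px of nose at x=24', (proj(c,[*w(24,0),.049])-[u-75,v-55])*5,'limit 31',(proj(c,[*w(31,0),.049])-[u-75,v-55])*5)
cv2.imwrite('pics/s6.png',cv2.resize(c['pixels'][v-55:v+55,u-75:u+75],None,fx=5,fy=5,interpolation=cv2.INTER_CUBIC))
E
```

```text
time_s: 18.0
tool_pos: [0.5927, 0.0429, 0.043]
tool_rot: [-180.0, -0.0, 163.1]
force: [0.5, 0.9, -0.5]
grip_width: 0.0004
grasp_force: 0.0
t 18.00 stage xy 37.3 0.5 z 43.0 rot [-180.    -0.   163.1] F [ 0.5  0.9 -0.5] q7 73.3
force: [0.2, 0.3, -0.6]
grip_width: 0.0006
grasp_force: 0.0
t 19.00 stage xy 46.1 149.5 z 164.5 rot [1.799e+02 1.000e-01 1.631e+02] F [ 0.2  0.3 -0.6] q7 57.2
scene 32 angle -0.9 r 16.1
top none 1
expected px of nose at x=24 [438.54693994 286.88592968] limit 31 [455.98470808 286.48823313]
```

View pics/s6.png

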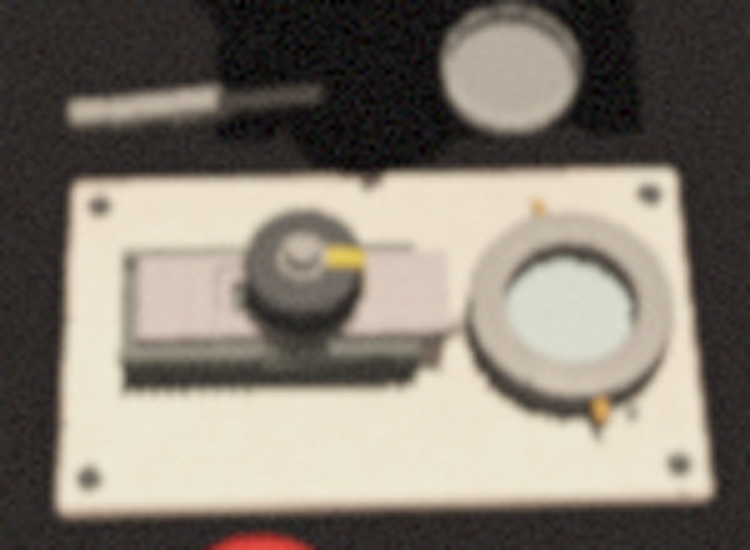

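The crop shows the nose edge at (447,290), about x = 27 mm on the stage. The 5 mm limit is at pixel 456, and there is a clear gap to the chamber rim at (468,300). The nut mark still points along +x, nothing else has moved, and the arm is clear, so I'm handing in.

```bash
python3 -c "
from cell import env
print(env.sign_off())"
```

```text
the job is handed in; nothing more can be done
None
```

The job is handed in with no verdict returned: the nut was rolled loose about two full turns (about 717–719° by its yellow line), and the strap was pushed back until its nose stood about 9 mm clear of the chamber rim; the last picture shows the chamber in place.

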